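# Draw the deep sample tray onto the bench mat

## Robot

A 6-joint arm with a two-finger parallel gripper is mounted at the origin on the work surface. World frame = base frame: x ahead of the robot, y to its left, z up, the work surface at z = 0. Lengths are in m, angles in rad, forces in N, time in s.
With the tool pointing down it reaches from about 0.325 to 0.775 m from the base axis. Payload 9.3 kg.
Tool frame: the origin (TCP) lies midway between the tips of the shut fingers; the grasp point (between the pads) lies 19 mm behind it (bot.grip_depth is the distance from the TCP to the grasp point, in m); z points along the fingers, y is the line along which they close (so a half turn about z gives the same grasp; the last joint's range is limited). The gripper opens to 85 mm and grips with 20 to 120 N. Pads are 22 mm wide; open, the fingers measure 114 mm over their backs; the gripper's body (76 mm by 85 mm) begins 54 mm behind the grasp point. The pads swing forward as they close: fully open they stand 13 mm farther back than shut.
Start: joints at [1.165, 0.259, 0.021, 1.334, 0, 1.418], TCP at [0.138, 0.533, 0.231] pointing down, gripper open.
Joint ranges: [-3.04, 3.04], [-0.91, 1.82], [-1.04, 1.36], [-1.92, 1.95], [-1.52, 1.45], [-3.14, 3.14]. Speed limits (rad/s): [2.22, 2.22, 2.79, 3.14, 3.14, 3.14].

## Interface

Orientations are given as a unit quaternion [w, x, y, z].
In Python, from cell import readout, snapshot, bot gives the robot as it stands. The module is installed in compiled form; this text tells all that it offers.
- The arm moves only by the tool move_arm, never from a script. Its argument "series" is a list that holds one entry, the list of rows, each a list of 7 numbers: the turn, a rotation vector about the tool's x, y, z in rad, then the shift along the tool's x, y, z in m, then the closure, from -1 (fully open) to 1 (shut), so that 0 is half open. A call has 1 to 5 rows; each row shifts and turns the commanded pose from where the row before left it, along the tool's axes as they then stand; what a row does not reach is not made up. A row lasts 1/10 s, in which the tool goes at most 50 mm and 8.59 degrees, less where a joint would pass 70% of its speed; a pose out of reach is approached as far as the arm can. A call with a gripper value outside its range is refused whole. The fingers move at their own pace and stop on an object; "squeeze" is the grip in N (left out, the last holds). Time passes only in rows, so rows that do not move let the fingers close. It gives the time, the measured TCP pose, the force, the opening and the grip force at its end, in the units of the state.
- readout.read_state(): the state, without advancing time (a new reading comes with each control period).
- snapshot(name): name is "scene" or "side" or "wrist"; returns a dict with "image" (480x640x3 uint8, red, green, blue), "K" (3x3 intrinsics, pixels), "D" ([k1, k2, p1, p2, k3] as OpenCV has them; the pictures are not rectified), "R" (3x3) and "t" (3): a world point X has camera coordinates R X + t; the wrist camera has in their place "mount" (4x4, takes a point from camera to tool coordinates, whose origin is the TCP and whose axes are the flange's). Camera axes: x right, y down, z forward; pixel columns grow to the right and rows downward; lengths in m; the calibration is good to about 2 mm. A picture is of the moment at which its call begins: read the wrist's pose just before it. There is no depth.
- bot.job_done(): hands the job in; it is judged then, once.
The state is a dict: "time_s": time; "joint_positions": joint angles; "qvel": joint speeds; "effort": joint torques, N m; "eef_pos": TCP position; "orientation": TCP orientation; "wrist_force": force on the tool from outside, world axes, zero at the start; "torque": the same for the moment, N m; "opening": finger opening in m; "grip_force": force on a finger pad.
Only numpy, scipy, OpenCV 4.12 (cv2) and the standard library are available. Lean on these libraries where they do the work, as an engineer would, in place of code of your own. Each camera call takes 0.05 s, during which the arm holds its last target. There are 200 camera calls.

## Task

Two steel trays stand in a row with a tip box on the laboratory bench. Hook a finger behind the far rim of the deeper one and draw it towards the robot, sliding on the bench and never lifted, until it stands wholly on the dark mat and about square to it. The jar in it must stay upright, and the shallow tray must stay where it is.

Things in the scene. Friction and masses are not known exactly. Their poses are not given: they have to be found in the camera images.
- deep_tray: Deeper of two open steel trays, loose, 0.5 to 0.75 kg loaded. 60 mm high, 3 mm walls 130 (x) by 140 (y) mm outside; the rim on top (4 mm thick) sticks out 8 mm all round: 146 by 156 mm. Origin: centre of underside. z up, x away from the robot (within 8 degrees), far rim edge at x = +73 mm. Holds a loose jar and dish, under 65 mm high. Bench clear 50 mm beyond its far rim.
- shallow_tray: The other steel tray, same outline and rim but only 25 mm high, with a similar jar in it. The two trays and a grey pipette-tip box (120 by 85 mm, 51 mm high, fixed) stand in a row across the bench, in any order, at least 15 mm apart. Origin: centre of its underside; x points away from the robot, z up. To be left alone.
- mat: Dark rubber mat let into the bench, flush with it (nothing to climb), nearer the robot than the trays and straight in front of them: 180 mm deep (x, away from the robot) by 720 mm wide (y). Origin: its centre, at bench height; fixed, its axes parallel to the robot's.
- jar: Amber glass jar with a white cap standing loose in the deep tray, 48 mm diameter, 58 mm high, about 0.1 kg. Origin: centre of its underside; z up along its axis.
Not all that is in view belongs to the job. Leave any brown look-alike of the deep_tray alone.

How it is judged:
On the way:
1. the deep tray, still short of its place on the mat, is hooked at its far side by the fingers (contact force between the fingers and deep_tray above 0.3 N and x of the grasp point in the frame of deep_tray above 0.02 m and x of deep_tray in the frame of mat above 0.06 m), for 0.1 s.
At the end, for the whole second after the job is handed in: The deep tray stands flat and at rest on the mat: its centre within 22 mm of the mat's centre line front to back and within 290 mm of its middle sideways, turned less than 15 degrees from the mat; the jar stands upright in the tray; the shallow tray is within 20 mm of where it was (x of deep_tray in the frame of mat between -0.022 and 0.022 m and y of deep_tray in the frame of mat between -0.29 and 0.29 m and angle between the x axis of deep_tray and the x axis of mat, either way round below 0.26 rad and height (world z) of deep_tray below 0.006 m and angle between deep_tray's own z axis and vertical below 0.06 rad and linear speed of deep_tray below 0.02 m/s and angle between jar's own z axis and vertical below 0.15 rad and x of jar in the frame of deep_tray between -0.065 and 0.065 m and y of jar in the frame of deep_tray between -0.07 and 0.07 m and distance of shallow_tray from where it was at the start of the episode below 0.02 m); the robot touches nothing.
It fails at once if the deep tray is lifted off the bench by more than 15 mm (height (world z) of deep_tray above 0.015 m).
It fails at once if the jar tips over (angle between jar's own z axis and vertical above 0.6 rad).
It fails at once if the shallow tray is shoved more than 20 mm (distance of shallow_tray from where it was at the start of the episode above 0.02 m).
It also fails if it takes over 35 s, if anything falls off the work surface, if the arm or the gripper's body presses on something with over 40 N, if the wrist force passes 120 N, or if a joint passes its speed limit or range.

## Working session

There is one attempt and no reset: what is moved stays moved. The work goes in short steps, Python scripts to look and compute and a tool call to move; the robot and the scene stay as the last step left them, time stands still between calls to the robot, and variables do not carry over. Pictures are saved under pics/ and viewed, at most 10 in all, crops included, and the job is handed in when it is done.

Besides the shell and the picture viewer there is one more tool, called after "Request:" as name(argument=value, ...) on one line, values as JSON. move_arm: Moves the arm, as the interface text tells. Its arguments: {"type":"object","properties":{"series":{"type":"array"},"squeeze":{"type":"number"}},"required":["series"]}

```bash
mkdir -p pics; python3 - <<'E'
from cell import readout, snapshot, bot
import cv2,pickle,numpy as np
s=readout.read_state();print(s['time_s'],s['eef_pos'],s['orientation'],s['opening'])
d={}
for n in ("scene","side"):
    d[n]=snapshot(n);cv2.imwrite(f"pics/{n}0.png",d[n]["image"][:,:,::-1])
    print(n,-d[n]["R"].T@d[n]["t"],d[n]["R"][2], d[n]["K"][0,0])
pickle.dump(d,open("d0.pkl","wb"))
E
```

```text
0.0 [0.13742908 0.53223701 0.23066304] [-1.87421669e-04  1.26064143e-01  9.92021853e-01 -6.63698064e-04] 0.08515453897081118
scene [ 1.24249609 -0.49610948  0.7769695 ] [-0.68436767  0.43284229 -0.58676097] 588.2491367312062
side [-0.107771   -0.56574842  0.64089161] [ 0.50527668  0.6142248  -0.60615458] 459.9166501992147
```

View pics/scene0.png

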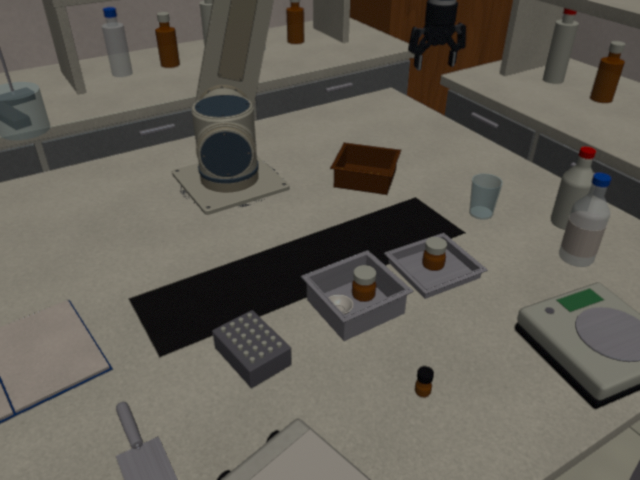

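View pics/side0.png

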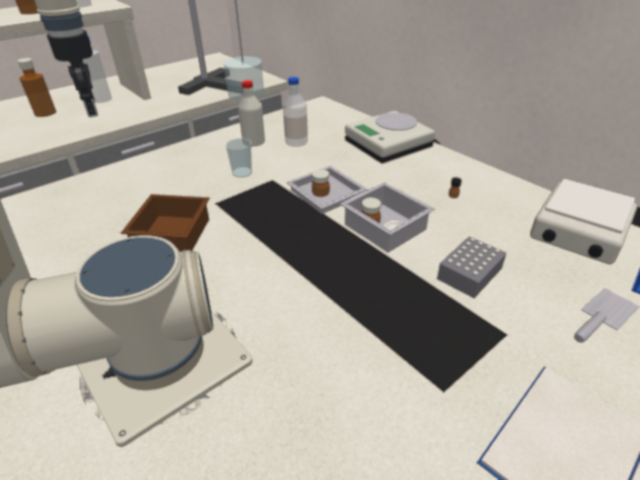

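The scene picture shows the mat at about (300,270). The candidates for the deep tray are:
- the deep steel tray at scene (357,292), side (388,213)
- the shallow steel tray at (436,263)
- the brown look-alike at (367,168)
- the grey tip box at (252,347)

I choose the one at (357,292), which has high walls and holds a jar and a dish. I'll check it in a close crop.

```bash
python3 - <<'E'
import cv2,pickle,numpy as np
d=pickle.load(open("d0.pkl","rb"))
a=d["scene"]["image"][225:385,205:495,::-1]; b=d["side"]["image"][155:300,280:515,::-1]
a=cv2.resize(a,(725,400),interpolation=cv2.INTER_CUBIC);cv2.imwrite("pics/ca.png",a)
b=cv2.resize(b,(705,435),interpolation=cv2.INTER_CUBIC);cv2.imwrite("pics/cb.png",b)
E
```

```text
(no output)
```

View pics/ca.png

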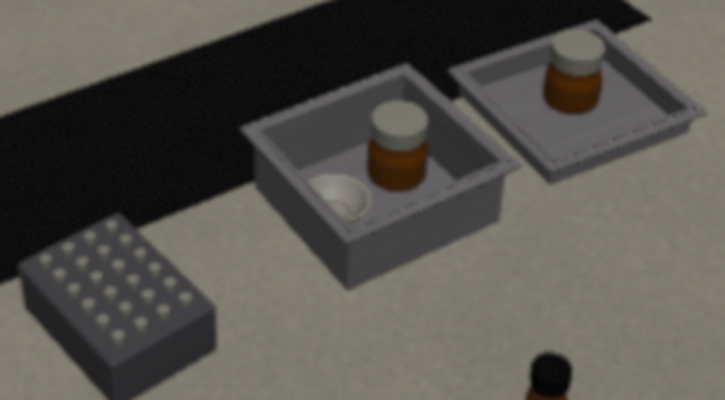

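View pics/cb.png

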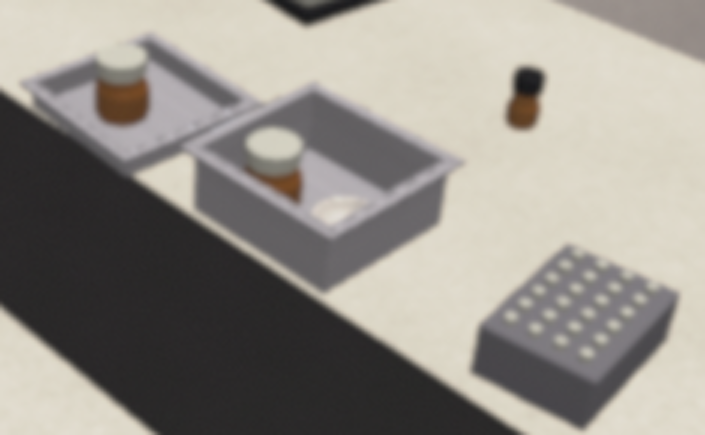

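The crop confirms it: deep walls, with the jar and white dish inside. Rim corners in crop a are (242,131), (406,66), (520,163) and (349,237). In crop b they are (185,148), (313,84), (464,162) and (333,237).

```bash
cat >h.py <<'E'
import cv2,numpy as np
def cast(c,px,z):
    u=cv2.undistortPoints(np.float64(px).reshape(-1,1,2),c["K"],np.float64(c["D"])).reshape(-1,2)
    r=np.c_[u,np.ones(len(u))]@c["R"]; o=-c["R"].T@c["t"]
    return o+r*((z-o[2])/r[:,2])[:,None]
E
python3 - <<'E'
import pickle,numpy as np
from h import cast
d=pickle.load(open("d0.pkl","rb"));np.set_printoptions(precision=4,suppress=True)
A=lambda p:(np.array(p)+.5)/2.5+[205,225]-.5
B=lambda p:(np.array(p)+.5)/3+[280,155]-.5
S,D=d["scene"],d["side"]
def rep(n,P):
    P=P[:,:2];print(n,P.tolist() and P.round(4).tolist(),'c',P.mean(0),'sides',np.linalg.norm(P-np.roll(P,-1,0),axis=1))
rep('deepA',cast(S,A([(242,131),(406,66),(520,163),(349,237)]),.06))
rep('deepB',cast(D,B([(185,148),(313,84),(464,162),(333,237)]),.06))
rep('shA',cast(S,A([(450,72),(597,22),(704,112),(550,168)]),.025))
rep('shB',cast(D,B([(22,83),(150,35),(262,103),(126,166)]),.025))
rep('boxA',cast(S,A([(20,266),(118,214),(215,310),(117,362)]),.051))
rep('matA',cast(S,[(132,300),(160,348),(465,234),(418,200)],0))
rep('matB',cast(D,[(217,204),(272,181),(506,336),(444,388)],0))
rep('jar',cast(S,A([(399,117)]),.058))
E
```

```text
deepA [[0.4959, -0.0719], [0.4944, 0.0816], [0.6348, 0.0849], [0.6338, -0.0662]] c [0.5647 0.0071] sides [0.1535 0.1405 0.1511 0.138 ]
deepB [[0.4866, 0.0777], [0.6274, 0.0787], [0.6297, -0.073], [0.4888, -0.0724]] c [0.5581 0.0028] sides [0.1408 0.1518 0.1409 0.1501]
shA [[0.4839, 0.1365], [0.4934, 0.2903], [0.6339, 0.2803], [0.6219, 0.1293]] c [0.5582 0.2091] sides [0.1541 0.1409 0.1515 0.1381]
shB [[0.4846, 0.2848], [0.6234, 0.2755], [0.6171, 0.1245], [0.4701, 0.1282]] c [0.5488 0.2032] sides [0.1391 0.1511 0.1471 0.1573]
boxA [[0.5315, -0.2691], [0.52, -0.1888], [0.6371, -0.1752], [0.6433, -0.2506]] c [ 0.583  -0.2209] sides [0.0811 0.1179 0.0756 0.1134]
matA [[0.3209, -0.3526], [0.4714, -0.3492], [0.4953, 0.3568], [0.3276, 0.3578]] c [0.4038 0.0032] sides [0.1505 0.7064 0.1677 0.7105]
matB [[0.3118, 0.3513], [0.4822, 0.352], [0.4835, -0.3591], [0.3159, -0.3544]] c [ 0.3984 -0.0026] sides [0.1704 0.7111 0.1677 0.7057]
jar [[0.5424, 0.0409]] c [0.5424 0.0409] sides [0.]
```

Request:
move_arm(series=[[[0,0,-0.127,0,0,0,-1],[0,0,-0.126,0,0,0,-1]]])

```text
time_s: 0.3
eef_pos: [0.1375, 0.5324, 0.2309]
orientation: [-0.0, -0.003, 1.0, -0.0]
wrist_force: [-0.5, -0.2, 1.1]
opening: 0.0853
grip_force: 0.0
```

Request:
move_arm(series=[[[0,0,0,-0.025,-0.025,0,-1],[0,0,0,-0.025,-0.025,0,-1],[0,0,0,-0.025,-0.025,0,-1],[0,0,0,-0.025,-0.025,0,-1],[0,0,0,-0.025,-0.025,0,-1]]])

```text
time_s: 0.8
eef_pos: [0.2632, 0.4064, 0.231]
orientation: [-0.0, -0.0, 1.0, -0.0]
wrist_force: [0.4, 0.1, 0.6]
opening: 0.0854
grip_force: 0.0
```

Request:
move_arm(series=[[[0,0,0,-0.025,-0.025,0,-1],[0,0,0,-0.025,-0.025,0,-1],[0,0,0,-0.025,-0.025,0,-1],[0,0,0,-0.025,-0.025,0,-1],[0,0,0,-0.025,-0.025,0,-1]]])

```text
time_s: 1.3
eef_pos: [0.3883, 0.2813, 0.2311]
orientation: [-0.0, -0.0, 1.0, -0.0]
wrist_force: [0.4, 0.8, -0.7]
opening: 0.0852
grip_force: 0.0
```

Request:
move_arm(series=[[[0,0,0,-0.025,-0.025,0,-1],[0,0,0,-0.025,-0.025,0,-1],[0,0,0,-0.025,-0.025,0,-1],[0,0,0,-0.025,-0.025,0,-1],[0,0,0,-0.025,-0.025,0,-1]]])

```text
time_s: 1.8
eef_pos: [0.5134, 0.1563, 0.231]
orientation: [-0.0, -0.0, 1.0, -0.0]
wrist_force: [1.0, -0.1, 0.0]
opening: 0.0854
grip_force: 0.0
```

Request:
move_arm(series=[[[0,0,0,-0.025,-0.025,0,-1],[0,0,0,-0.025,-0.025,0,-1],[0,0,0,-0.025,-0.025,0,-1],[0,0,0,-0.025,-0.025,0,-1],[0,0,0,-0.025,-0.025,0,-1]]])

```text
time_s: 2.3
eef_pos: [0.6384, 0.0314, 0.2308]
orientation: [-0.0, -0.0, 1.0, 0.0]
wrist_force: [1.2, 0.5, 0.5]
opening: 0.0855
grip_force: 0.0
```

Request:
move_arm(series=[[[0,0,0,-0.03,-0.026,0,-1],[0,0,0,0,0,0.04,-1],[0,0,0,0,0,0.04,-1],[0,0,0,0,0,0.04,-1],[0,0,0,0,0,0.01,-1]]])

```text
time_s: 2.8
eef_pos: [0.6652, 0.0067, 0.0963]
orientation: [-0.004, 0.0, 1.0, 0.0]
wrist_force: [-0.7, -0.6, -0.8]
opening: 0.0853
grip_force: 0.0
```

```bash
python3 - <<'E'
from cell import snapshot
import cv2,numpy as np
a=snapshot("scene")["image"][190:400,240:500,::-1];b=snapshot("side")["image"][90:300,280:540,::-1]
cv2.imwrite("pics/near.png",cv2.resize(np.hstack([a,b]),(780,315),interpolation=cv2.INTER_CUBIC))
E
```

```text
(no output)
```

View pics/near.png

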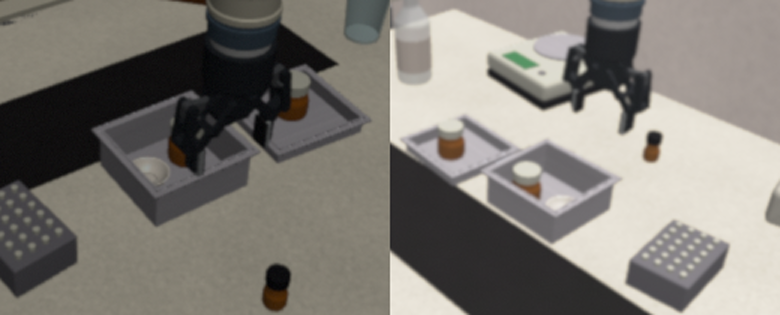

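The fingers stand open just beyond the far rim, side crop tips near (578,105) and (625,125), and clear of the vial. Next I lower in small steps.

Request:
move_arm(series=[[[0,0,0,-0.003,0,0.01,-1],[0,0,0,0,0,0.02,-1],[0,0,0,0,0,0.02,-1],[0,0,0,0,0,0.02,-1],[0,0,0,0,0,0.005,-1]]])

```text
time_s: 3.4
eef_pos: [0.6708, 0.0067, 0.0258]
orientation: [-0.0, -0.0, 1.0, 0.0]
wrist_force: [-0.0, -0.4, -0.2]
opening: 0.0853
grip_force: 0.0
```

```bash
python3 - <<'E'
from cell import snapshot
import cv2,numpy as np
a=snapshot("scene")["image"][200:370,270:440,::-1];b=snapshot("side")["image"][120:290,310:480,::-1]
cv2.imwrite("pics/near2.png",cv2.resize(np.hstack([a,b]),(800,400),interpolation=cv2.INTER_CUBIC))
E
```

```text
(no output)
```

View pics/near2.png

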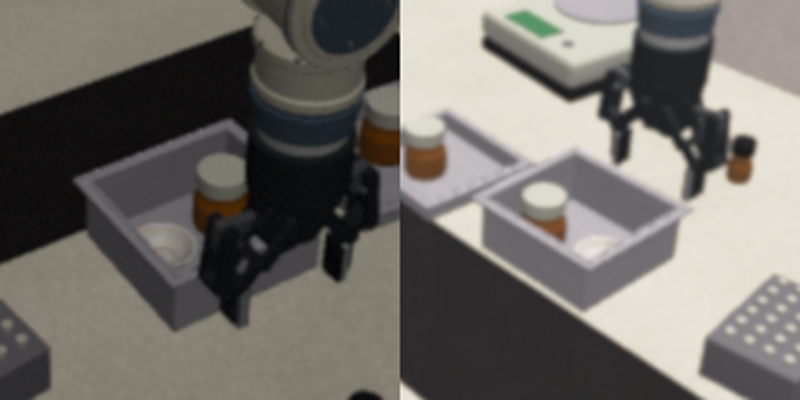

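The fingers are outside the far wall, tips at scene crop (237,318) and (340,275), with no contact force. Lower 6 mm more and draw gently.

Request:
move_arm(series=[[[0,0,0,0,0,0.006,-1],[0,0,0,0.005,0,0,-1],[0,0,0,0.005,0,0,-1],[0,0,0,0.005,0,0,-1],[0,0,0,0.005,0,0,-1]]])

```text
time_s: 4.0
eef_pos: [0.6502, 0.0066, 0.0207]
orientation: [0.0, -0.0, 1.0, -0.0]
wrist_force: [-0.6, 0.1, 0.1]
opening: 0.0852
grip_force: 0.0
```

Request:
move_arm(series=[[[0,0,0,0.005,0,0,-1],[0,0,0,0.005,0,0,-1],[0,0,0,0.005,0,0,-1],[0,0,0,0.005,0,0,-1],[0,0,0,0.005,0,0,-1]]])

```text
time_s: 4.5
eef_pos: [0.6257, 0.0066, 0.0205]
orientation: [0.001, -0.0, 1.0, -0.0]
wrist_force: [3.7, 0.1, 1.1]
opening: 0.0854
grip_force: 1.8
```

Contact at 3.7 N, so I keep drawing.

Request:
move_arm(series=[[[0,0,0,0.006,0,0,-1],[0,0,0,0.006,0,0,-1],[0,0,0,0.006,0,0,-1],[0,0,0,0.006,0,0,-1],[0,0,0,0.006,0,0,-1]]])

```text
time_s: 5.0
eef_pos: [0.5954, 0.0066, 0.0205]
orientation: [0.0, -0.0, 1.0, -0.0]
wrist_force: [4.7, -0.1, 2.8]
opening: 0.0856
grip_force: 2.4
```

Request:
move_arm(series=[[[0,0,0,0.006,0,0,-1],[0,0,0,0.006,0,0,-1],[0,0,0,0.006,0,0,-1],[0,0,0,0.006,0,0,-1],[0,0,0,0.006,0,0,-1]]])

```text
time_s: 5.5
eef_pos: [0.5654, 0.0066, 0.0205]
orientation: [0.0, -0.0, 1.0, -0.0]
wrist_force: [5.7, 0.3, 3.9]
opening: 0.0852
grip_force: 2.5
```

Request:
move_arm(series=[[[0,0,0,0.006,0,0,-1],[0,0,0,0.006,0,0,-1],[0,0,0,0.006,0,0,-1],[0,0,0,0.005,0,0,-1],[0,0,0,0.003,0,0,-1]]])

```text
time_s: 6.0
eef_pos: [0.5393, 0.0066, 0.0204]
orientation: [0.0, -0.0, 1.0, -0.0]
wrist_force: [5.5, -0.7, 3.3]
opening: 0.0854
grip_force: 2.5
```

```bash
python3 - <<'E'
from cell import snapshot
import cv2,numpy as np
a=snapshot("scene")["image"][170:370,230:430,::-1];b=snapshot("side")["image"][120:320,290:490,::-1]
cv2.imwrite("pics/near3.png",cv2.resize(np.hstack([a,b]),(800,400),interpolation=cv2.INTER_CUBIC))
E
```

```text
(no output)
```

View pics/near3.png

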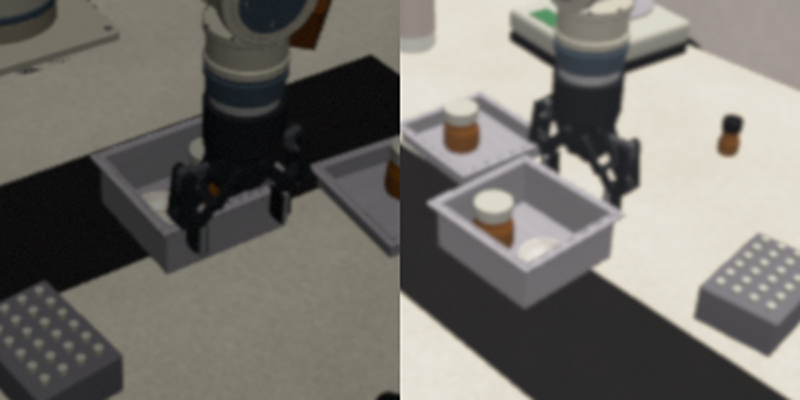

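The tray is square and the jar upright. Side crop rim corners (within the right half) are left (30,203), bottom (127,272) and right (221,214).

```bash
python3 - <<'E'
import pickle,numpy as np
from h import cast
d=pickle.load(open("d0.pkl","rb"))
P=cast(d["side"],(np.array([(30,203),(127,272),(221,214)])+.5)/2+[290,120]-.5,.06)[:,:2]
print(P,(P[0]+P[2])/2)
A=cast(d["scene"],(np.array([(92,156),(167,236)])+.5)/2+[230,170]-.5,.06)[:,:2];print(A)
E
```

```text
[[ 0.38179178  0.07997215]
 [ 0.38115202 -0.07335442]
 [ 0.52187757 -0.06908854]] [0.45183468 0.00544181]
[[ 0.38896478 -0.0697134 ]
 [ 0.53377613 -0.06879541]]
```

Request:
move_arm(series=[[[0,0,0,0.005,0,0,-1],[0,0,0,0.006,0,0,-1],[0,0,0,0.006,0,0,-1],[0,0,0,0.006,0,0,-1],[0,0,0,0.006,0,0,-1]]])

```text
time_s: 6.6
eef_pos: [0.5099, 0.0066, 0.0202]
orientation: [-0.0, -0.0, 1.0, 0.0]
wrist_force: [3.8, -0.2, 1.6]
opening: 0.0853
grip_force: 2.0
```

Request:
move_arm(series=[[[0,0,0,0.006,0,0,-1],[0,0,0,0.006,0,0,-1],[0,0,0,0.006,0,0,-1],[0,0,0,0.005,0,0,-1],[0,0,0,0.003,0,0,-1]]])

```text
time_s: 7.1
eef_pos: [0.484, 0.0067, 0.0202]
orientation: [-0.0, -0.0, 1.0, 0.0]
wrist_force: [3.5, -0.6, -0.2]
opening: 0.0855
grip_force: 1.5
```

Request:
move_arm(series=[[[0,0,0,-0.01,0,0,-1],[0,0,0,-0.02,0,0,-1],[0,0,0,0,0,-0.03,-1],[0,0,0,0,0,-0.04,-1],[0,0,0,0,0,-0.04,-1]]])

```text
time_s: 7.6
eef_pos: [0.5144, 0.0067, 0.1309]
orientation: [-0.001, -0.0, 1.0, 0.0]
wrist_force: [0.6, 0.3, -0.6]
opening: 0.0853
grip_force: 0.0
```

Request:
move_arm(series=[[[0,0,0,0,0,-0.04,-1],[0,0,0,-0.03,0,-0.02,-1],[0,0,0,-0.03,0,0,-1],[0,0,0,-0.03,0,0,-1],[0,0,0,0,0,0,-1]]])

```text
time_s: 8.1
eef_pos: [0.6074, 0.0065, 0.1889]
orientation: [-0.0, -0.0, 1.0, 0.0]
wrist_force: [-0.2, 0.4, -0.3]
opening: 0.0853
grip_force: 0.0
```

```bash
python3 - <<'E'
from cell import snapshot
import cv2,numpy as np
a=snapshot("scene")["image"][150:350,230:430,::-1];b=snapshot("side")["image"][120:320,250:450,::-1]
cv2.imwrite("pics/end.png",cv2.resize(np.hstack([a,b]),(800,400),interpolation=cv2.INTER_CUBIC))
E
```

```text
(no output)
```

View pics/end.png

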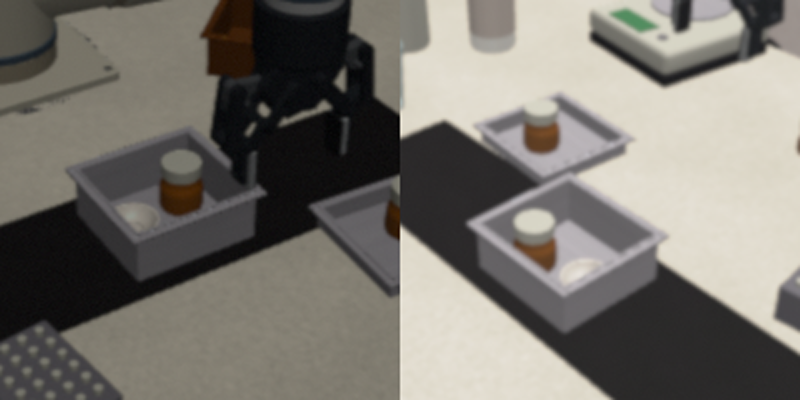

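The tray is on the mat, jar upright. Rim corners in the scene half are (67,172), (190,128), (265,190) and (139,238). In the side half they are (67,225), (172,176), (267,237) and (165,295). I'll check the position and hand in if it is within limits.

```bash
python3 - <<'E'
import pickle,numpy as np
from h import cast
from cell import bot
d=pickle.load(open("d0.pkl","rb"))
P=cast(d["side"],(np.array([(67,225),(172,176),(267,237),(165,295)])+.5)/2+[250,120]-.5,.06)[:,:2]
A=cast(d["scene"],(np.array([(67,172),(190,128),(265,190),(139,238)])+.5)/2+[230,150]-.5,.06)[:,:2]
p,a=P.mean(0),A.mean(0);print(P,p,A,a)
if abs(p[0]-.398)<.012 and abs(a[0]-.404)<.012: print(bot.job_done())
E
```

```text
[[ 0.32309188  0.07874971]
 [ 0.46690038  0.0747271 ]
 [ 0.46594711 -0.073068  ]
 [ 0.32765589 -0.07191794]] [0.39589881 0.00212272] [[ 0.33892146 -0.07222768]
 [ 0.3356277   0.08069797]
 [ 0.4718282   0.08553425]
 [ 0.47195173 -0.06294276]] [0.40458227 0.00776544]
the job is handed in; nothing more can be done
None
```

The deep tray was drawn onto the mat by its far rim and handed in at about 8 s; by my last measurement it was square and within about 2 mm of the mat's centre line, with the jar upright (no verdict was returned).

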